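# Start the calibration of a jeweller's bench balance

## Task

Start the calibration of the bench balance: with its pan empty and untouched, press the round power key fully down and let it up, then do the same with the wide tare key, and leave the two small square keys alone. Then take the long slim pusher from the tool rack, reach its steel tip through the small round hole in the balance's panel and press the recessed calibration button inside fully down. Finish still holding the pusher in the gripper with the button held down, and leave the other tools and things on the bench where they are.

Things in the scene. Friction and masses are not known exactly. Their poses are not given: they have to be found in the camera images.
- balance: white and grey bench balance, fixed, 270 mm deep (its x) and 200 mm wide (its y). Origin: centre of its underside; its x axis points from its front (keys) to its back (pan). The front 105 mm is a level panel 62 mm above the bench, with a row of four keys along the front edge and a display behind them; the deck behind is 72 mm high.
- pan: round steel weighing pan of the balance, 122 mm across, its top 86 mm above the bench; the origin is the centre of its underside, at x +56 mm, y 0 in the balance's frame. It is to stay empty: nothing may touch it.
- power_key (a joint): travel of the round power key: 0 up, 0.004 m fully down
- power_top (a point): the round power key, 20 mm across, at the balance's +y end of the row (left, seen from its front). It stands 6 mm above the panel, travels 4 mm straight down on a spring (starts to move at 1.2 N, fully down at 3.6 N) and comes up again by itself. The point is the middle of its top face.
- tare_key (a joint): travel of the wide tare key: 0 up, 0.004 m fully down
- tare_top (a point): the wide tare key, 17 by 38 mm (long side along the row), at the -y end of the row. It stands 6 mm above the panel, travels 4 mm straight down on a spring (starts to move at 1.2 N, fully down at 3.6 N) and comes up again by itself. The point is the middle of its top face.
- unit_key (a joint): travel of the small square key beside the power key: 0 up, 0.004 m down; not to be pressed
- unit_top (a point): small square key, 15 mm, 48 mm from the power key, same height and spring; leave alone
- count_key (a joint): travel of the small square key beside the tare key: 0 up, 0.004 m down; not to be pressed
- count_top (a point): small square key, 15 mm, 54 mm from the middle of the tare key, same height and spring; leave alone
- cal_hole (a point): the small round hole in the panel, 12 mm across with straight upright walls, 50 mm behind the tare key, beside the display. The point is the middle of its mouth, level with the panel. The calibration button lies at its bottom.
- cal (a joint): travel of the recessed calibration button: 0 up, 0.005 m fully down. It springs back when let go.
- cal_top (a point): the calibration button, 11 mm across, in the hole: its flat top (this point) lies 22 mm below the panel when up and 27 mm when fully down. It starts to move at 1 N and is fully down at 3.5 N.
- rack: wooden tool rack fixed to the bench, 236 mm wide (its y), 60 mm deep (its x), origin under its centre. Its shelf (top 105 mm above the bench) has three holes in a row at y -65, 0, +65 mm. A hand pusher hangs upright in each, in any order: the wooden handle stands on the shelf by its shoulder, the 14 mm brass ferrule sits in the hole and the steel shank hangs free below. They lift straight up; handles and shanks differ.
- slim_pusher_center (a point): the long slim pusher (about 45 g), the one to use: straight round handle 19 mm thick and 65 mm long, under it a 15 mm ferrule and a round steel shank 5 mm thick, 65 mm long. The point is the centre of its handle, 32.5 mm above the shoulder; its z axis points up along the handle.
- slim_pusher_tip (a point): the flat end of the slim pusher's shank, 112.5 mm below the centre of its handle
- stub_pusher: a pusher with a short pear-shaped handle (25 mm thick, 42 mm long) and a 5 mm shank only 14 mm long, too short; origin at the handle's shoulder. Leave in the rack.
- thick_pusher: a pusher with a mushroom-headed handle (head 32 mm across, 66 mm long) and a shank 14 mm thick and 60 mm long, too thick; origin at the handle's shoulder. Leave in the rack.
- cal_weight: brass calibration weight with a knob, 28 mm across and 50 mm tall, standing in front of the balance; origin under its centre. Bystander.
- jar: white screw-top jar, 58 mm across, 45 mm tall, near the back of the bench. Bystander.
- ring_clamp: wooden ring clamp lying in front of the rack, 150 mm long, 26 mm high. Bystander.
- saw_frame: jeweller's saw with a steel frame lying flat at the right of the bench, 270 by 120 mm. Bystander.
- hammer: small hammer lying at the left of the bench, 230 mm long. Bystander.
- pliers: flat-nose pliers lying at the left of the bench, 160 mm long. Bystander.

How it is judged (in metres and radians):
On the way, in this order (a step that is already met when the one before it is completed fails the run):
1. the power key is pressed down, alone (value of joint power_key above 0.003 m and value of joint each of unit_key, count_key, tare_key, cal below 0.001 m), for 0.04 s.
2. with the power key up again, the tare key is pressed down, alone (value of joint tare_key above 0.003 m and value of joint each of power_key, unit_key, count_key, cal below 0.001 m), for 0.04 s.
3. with all keys up, the tip of the slim pusher presses the calibration button down through the hole (value of joint cal above 0.004 m and z of slim_pusher_tip in the frame of cal_hole below -0.022 m and horizontal distance between slim_pusher_tip and cal_hole below 0.007 m and value of joint each of power_key, unit_key, count_key, tare_key below 0.001 m), for 0.3 s.
At the end, for the whole second after the job is handed in: The calibration button is at least 4 of its 5 mm down, the tip of the slim pusher is inside the hole at the button (at least 22 mm below the panel, within 7 mm of the hole's axis), the gripper holds the pusher, and all four keys are up (less than 1 mm down) (all of step 3 and contact force between slim_pusher and the fingers above 1 N); the arm keeps its last pose, push and grip.
It fails at once if a small square key is pressed (2.5 mm or more) (value of joint any of unit_key, count_key above 0.0025 m).
It fails at once if the weighing pan is touched (over 1 N) (contact force between pan and anything else above 1 N).
It fails at once if one of the other tools or things is moved by more than 20 mm (distance of any of stub_pusher, thick_pusher, cal_weight, jar, ring_clamp, saw_frame, hammer, pliers from where it was at the start of the episode above 0.02 m).
It also fails if it takes over 54 s, if anything falls off the work surface, if the arm or the gripper's body presses on something with over 40 N, if the wrist force passes 120 N, or if a joint passes its speed limit or range.

## Robot

A 6-joint arm with a two-finger parallel gripper is mounted at the origin on the work surface. World frame = base frame: x ahead of the robot, y to its left, z up, the work surface at z = 0. Lengths are in mm, angles in rad, forces in N, time in s.
With the tool pointing down it reaches from about 350 to 775 mm from the base axis. Payload 7.3 kg.
Tool frame: the origin (TCP) lies midway between the tips of the shut fingers; the grasp point (between the pads) lies 19 mm behind it; z points along the fingers, y is the line along which they close (so a half turn about z gives the same grasp; the last joint's range is limited). The gripper opens to 92 mm and grips with 3 to 60 N. Pads are 19 mm wide; open, the fingers measure 130 mm over their backs; the gripper's body (75 mm by 190 mm) begins 47 mm behind the grasp point.
Start: joints at [-1.415, 0.342, 1.524, -0, 1.275, -0.146], TCP at [156.073, -501.284, 226.741] pointing down, gripper open.
Joint ranges: [-2.53, 2.53], [-0.77, 2.02], [0.04, 2.7], [-1, 4.14], [0.28, 2.66], [-3.11, 3.11]. Speed limits (rad/s): [2.57, 2.57, 3.14, 3.14, 3.14, 3.14].

## Interface

Orientations are given as [roll, pitch, yaw] about the fixed x, y, z axes, in that order (R = Rz(yaw) Ry(pitch) Rx(roll)).
In Python, from plant import get_obs, capture, camera_model, close_job, search_frame, regions_of, pinpoint gives the robot as it stands. The module is installed in compiled form; this text tells all that it offers.
- The arm moves only by the shell command python3 -m pendant 'ROWS'. ROWS is JSON, one flat list of numbers, 7 for each row, row after row: the shift along the tool's x, y, z in units of 30 mm (1.0 is 30 mm), then the turn, a rotation vector about the tool's x, y, z in units of 4 degrees (1.0 is 4 degrees), then the closure, from -1 (fully open) to 1 (shut), so that 0 is half open. In form: [dx, dy, dz, wx, wy, wz, gripper, dx, dy, dz, wx, wy, wz, gripper, ...]. A call has 1 to 12 rows; each row shifts and turns the commanded pose from where the row before left it, along the tool's axes as they then stand; what a row does not reach is not made up. A row lasts 1/10 s, in which the tool goes at most 50 mm and 8.59 degrees, less where a joint would pass 70% of its speed; a pose out of reach is approached as far as the arm can. A call with a number of a shift or a turn outside -1 to 1 is refused whole. A call with a gripper value outside its range is refused whole. The fingers move at their own pace and stop on an object; the grip force is fixed at half the most. Time passes only in rows, so rows that do not move let the fingers close. It gives the time, the measured TCP pose, the force, the opening and the grip force at its end, in the units of the state.
- get_obs(): the state, without advancing time (a new reading comes with each control period).
- capture(name): name is "scene" or "top" or "wrist"; returns the picture (480x640x3 uint8, red, green, blue); there is no depth.
- camera_model(name): a dict with "fov_y" (degrees; the focal length in pixels is half the picture's height over the tangent of half this angle, whatever the lens; pixels are square), "cx", "cy" (the principal point, pixels), "pose" (4x4, takes a point from camera to world coordinates). Camera axes: x right, y up, looking along -z (the intrinsics and any distortion apply to the point x, -y, -z); pixel columns grow to the right and rows downward; lengths in mm; the calibration is good to about 2 mm. A picture is of the moment at which its call begins: read the wrist's pose just before it. camera_model takes no time and is no camera call; for the wrist camera it gives the pose at the moment of the call.
- close_job(): hands the job in; it is judged then, once.
Trained networks look in the newest picture that a camera, given by its name, has taken for a name from the list of things; names that differ only in an ending like _2 or _b are one class to them, and where a whole thing is asked for, a point or a joint stands for the part that bears it (a point fixed in the world has none). Each returns a list of dicts, best first, with "score" (0 to 1); they miss things now and then, are a little off and sometimes report something else, mostly with a low value. They report only what shows in the picture. A call takes as long as a camera call.
- search_frame(camera, thing): "location" ([column, row] in pixels, amid what is visible of it).
- regions_of(camera, thing): "pixels" (480x640 bool, what is visible of it) and "location" ([column, row] in pixels, amid what is visible of it).
- pinpoint(camera, thing): "location" ([column, row] in pixels: a listed point, or the origin of a listed thing).
The state is a dict: "time": time; "joint_positions": joint angles; "dq": joint speeds; "tau": joint torques, N m; "tool_pos": TCP position; "tcp_rot": TCP orientation; "contact_force": force on the tool from outside, world axes, zero at the start; "moment": the same for the moment, N m; "grip_width": finger opening in mm; "finger_force": force on a finger pad.
Only numpy, scipy, OpenCV 4.12 (cv2) and the standard library are available. Lean on these libraries where they do the work, as an engineer would, in place of code of your own. Each camera call takes 0.05 s, during which the arm holds its last target. There are 200 camera calls.

## Working session

There is one attempt and no reset: what is moved stays moved. The work goes in short steps, Python scripts to look and compute and a shell command to move; the robot and the scene stay as the last step left them, time stands still between calls to the robot, and variables do not carry over. Pictures are saved under pics/ and viewed, at most 10 in all, crops included, and the job is handed in when it is done.

```bash
mkdir -p pics
cat > h.py <<'E'
import numpy as np, cv2
from plant import *
from scipy.spatial.transform import Rotation as R
def ray(cam,px):
    m=camera_model(cam); f=240/np.tan(np.radians(m['fov_y'])/2)
    d=np.array([(px[0]-m['cx'])/f,-(px[1]-m['cy'])/f,-1.]); P=np.array(m['pose'])
    return P[:3,3],P[:3,:3]@d
def at_z(cam,px,z):
    o,d=ray(cam,px); return o+d*(z-o[2])/d[2]
def tool():
    s=get_obs(); return np.array(s['tool_pos']),R.from_euler('xyz',s['tcp_rot']).as_matrix()
def togo(target,off=(0,0,0)):
    p,r=tool(); return np.round(r.T@(np.array(target)-p)/30,2)
def save(cam,name):
    im=capture(cam); cv2.imwrite('pics/'+name,im[:,:,::-1]); return im
E
python3 - <<'E'
from h import *
np.set_printoptions(precision=1,suppress=True)
print(get_obs())
for c in ('scene','top'):
    save(c,c+'.png'); m=camera_model(c); print(c,{k:v for k,v in m.items()})
    for n,z in (('power_top',68),('tare_top',68),('unit_top',68),('count_top',68),('cal_hole',62),('slim_pusher_center',137.5),('stub_pusher',105),('thick_pusher',105),('rack',0),('pan',80),('cal_weight',0)):
        for q in pinpoint(c,n)[:2]: print(n,np.round(q['location'],1),round(q['score'],2),at_z(c,q['location'],z))
E
```

```text
{'time': 0.0, 'joint_positions': array([-1.4,  0.3,  1.5, -0. ,  1.3, -0.1]), 'dq': array([ 0.,  0.,  0., -0., -0., -0.]), 'tau': array([  0. , -43.1, -24.4,   0.1,   0.1,  -0. ]), 'tool_pos': array([ 156. , -500.9,  226. ]), 'tcp_rot': array([-3.1, -0. ,  0.3]), 'contact_force': array([ 0.1,  0.9, -0.1]), 'moment': array([-0.,  0., -0.]), 'finger_force': 0.0, 'grip_width': 91.66349821814887}
scene {'fov_y': 45.82682632121612, 'cx': 314.88241676857194, 'cy': 238.8045025102111, 'pose': array([[   0.7,   -0.6,    0.4, 1183.4],
       [   0.7,    0.5,   -0.4, -556.8],
       [  -0. ,    0.6,    0.8, 1198. ],
       [   0. ,    0. ,    0. ,    1. ]])}
power_top [365.7 181. ] 0.49 [508.3 262.4  68. ]
tare_top [324.4 205.3] 0.55 [493.7 121.5  68. ]
unit_top [321.3 198.5] 0.59 [471.1 131.9  68. ]
unit_top [354.4 193. ] 0.48 [517.6 209.2  68. ]
count_top [340.2 196.3] 0.55 [499.9 173.5  68. ]
cal_hole [338.7 221.2] 0.91 [554.1 114.5  62. ]
cal_hole [364.6 178.4] 0.23 [496.  271.6  62. ]
stub_pusher [284.  268.6] 0.61 [ 591.  -102.9  105. ]
thick_pusher [267.8 287.5] 0.56 [ 604.6 -163.9  105.
[... 440 characters left out ...]
]])}
power_top [217.3 272.2] 0.39 [505.2 258.6  68. ]
tare_top [277.7 273.9] 0.52 [501.  114.3  68. ]
tare_top [317.6 167.5] 0.29 [757.5  19.2  68. ]
unit_top [235.  268.6] 0.5 [513.7 216.4  68. ]
count_top [255.7 276.2] 0.63 [495.6 166.7  68. ]
cal_hole [274.9 253.1] 0.7 [550.9 121.9  62. ]
slim_pusher_center [143.8 322.4] 0.7 [390.5 409.6 137.5]
slim_pusher_center [426.9 216.4] 0.66 [ 629.1 -230.4  137.5]
stub_pusher [369.6 231.4] 0.6 [ 598.4 -102.5  105. ]
thick_pusher [392.3 223.2] 0.53 [ 617.4 -155.3  105. ]
rack [390.2 232.4] 0.77 [ 606.1 -161.1    0. ]
pan [245.9 205.1] 0.57 [664.7 190.2  80. ]
pan [238.3 271.2] 0.37 [507.2 206.5  80. ]
cal_weight [255.6 298.3] 0.4 [442.2 175.2   0. ]
```

View pics/top.png

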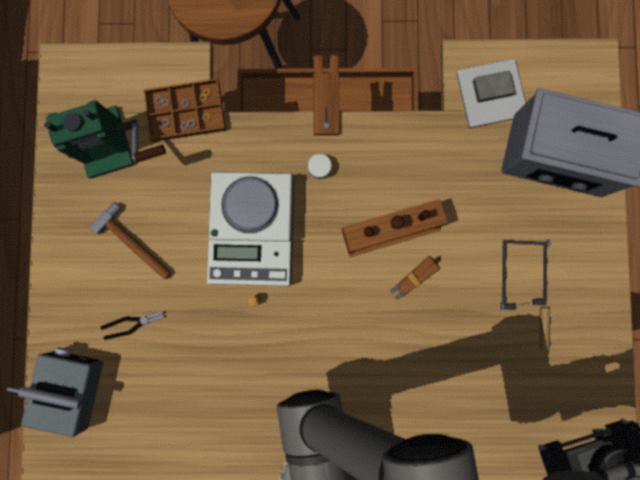

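View pics/scene.png

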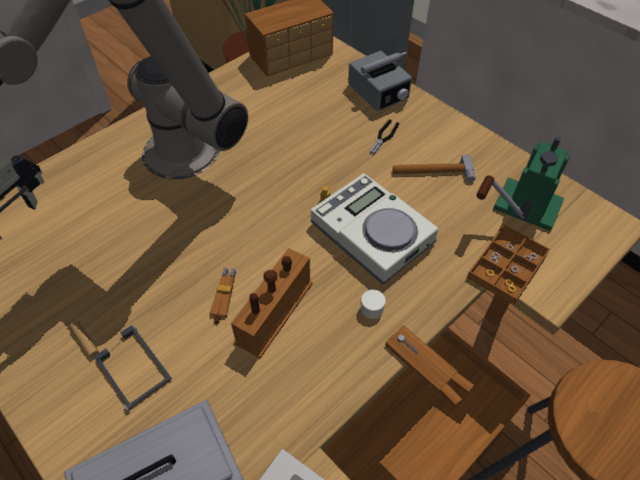

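The top view shows the balance key row near row 273, with power at (217,272) and tare at (277,274). The calibration hole is at (276,254). The rack holds the stub at (372,231), the thick pusher at (400,222) and the slim one at the right end (426,216). The scene view agrees, with the slim pusher nearest at (254,303).

I'll travel to above the power key.

```bash
python3 -m pendant '[0.95,-0.85,0,0,0,1,1, 0.95,-0.85,0,0,0,1,1, 0.95,-0.85,0,0,0,1,1, 0.95,-0.85,0,0,0,1,1, 0.95,-0.85,0,0,0,1,1, 0.95,-0.85,0,0,0,0,1, 0.95,-0.85,0,0,0,0,1, 0.95,-0.85,0,0,0,0,1, 0.95,-0.85,0,0,0,0,1, 0.95,-0.85,0,0,0,0,1, 0.95,-0.85,0,0,0,0,1, 0,-1,0,0,0,0,1]'
python3 - <<'E'
from h import *
print(get_obs()['tcp_rot'], togo([480,190,226]))
E
```

```text
time: 2.4
tool_pos: [457.7, -177.7, 226.5]
tcp_rot: [3.141, -0.002, -0.046]
contact_force: [-0.0, -0.2, -0.2]
grip_width: 2.0
finger_force: 0.0
[ 3.14113098e+00 -1.66806006e-03 -4.63060792e-02] [ 1.700e-01 -1.228e+01  1.000e-02]
```

```bash
python3 -m pendant '[0,-1,0,0,0,0,1, 0,-1,0,0,0,0,1, 0,-1,0,0,0,0,1, 0,-1,0,0,0,0,1, 0,-1,0,0,0,0,1, 0,-1,0,0,0,0,1, 0,-1,0,0,0,0,1, 0,-1,0,0,0,0,1, 0,-1,0,0,0,0,1, 0,-1,0,0,0,0,1, 0,-1,0,0,0,0,1, 0,-1,0,0,0,0,1]'
python3 - <<'E'
from h import *
np.set_printoptions(precision=1,suppress=True)
t,r=tool(); print(t,get_obs()['dq'])
save('wrist','w1.png'); print(camera_model('wrist'))
for n,z in (('power_top',68),('tare_top',68),('unit_top',68),('count_top',68),('cal_hole',62)):
    for q in pinpoint('wrist',n)[:2]: print(n,np.round(q['location'],1),round(q['score'],2),at_z('wrist',q['location'],z))
E
```

```text
time: 3.6
tool_pos: [471.9, 182.4, 226.8]
tcp_rot: [3.142, -0.0, -0.047]
contact_force: [1.3, 0.0, -0.4]
grip_width: 0.5
finger_force: 0.0
[471.9 182.4 226.8] [ 0.6  0.2 -0.3 -0.   0.1  0.6]
{'fov_y': 66.76951817407779, 'cx': 319.0962614770349, 'cy': 251.65144988653893, 'pose': array([[ -0. ,   1. ,   0.3, 554.7],
       [ -1. ,  -0. ,  -0. , 180.9],
       [ -0. ,  -0.3,   1. , 384. ],
       [  0. ,   0. ,   0. ,   1. ]])}
power_top [226.5 201.3] 0.83 [502.9 262.7  68. ]
tare_top [396.2 197.6] 0.58 [499.4 113.2  68. ]
unit_top [281.1 201. ] 0.67 [501.  212.2  68. ]
count_top [330.2 196.3] 0.69 [503.2 168.6  68. ]
cal_hole [385.9 136.1] 0.63 [550.7 119.3  62. ]
```

View pics/w1.png

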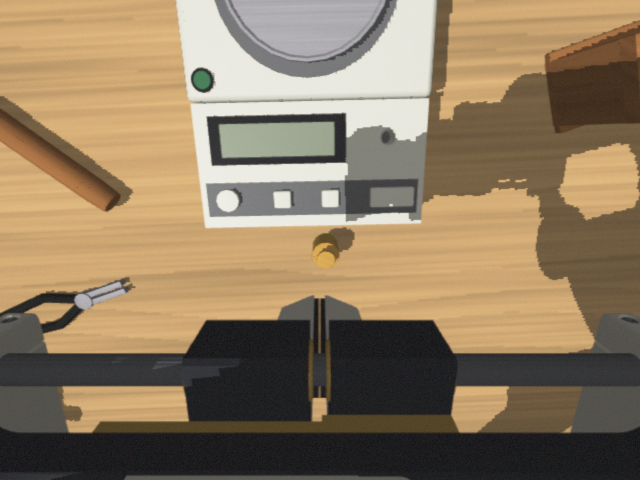

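The wrist view shows power at (228,200), unit (283,200), count (330,198), tare (392,197) and the hole at (387,137). The arm was still settling, so I'll measure again at rest.

Run:
```python
from h import *
np.set_printoptions(precision=1,suppress=True)
capture('wrist'); t,r=tool(); print(t,get_obs()['dq'])
P={}
for n,z in (('power_top',68),('tare_top',68),('unit_top',68),('count_top',68),('cal_hole',62)):
    for q in pinpoint('wrist',n)[:1]: P[n]=at_z('wrist',q['location'],z); print(n,np.round(q['location'],1),round(q['score'],2),P[n])
p=P['power_top'];p[2]=75; print(togo(p))
```

```text
[472.  180.2 226.7] [-0. -0.  0.  0. -0.  0.]
power_top [223.7 199.7] 0.75 [505.  260.9  68. ]
tare_top [391.1 198.7] 0.72 [498.7 115.2  68. ]
unit_top [277.4 200.4] 0.85 [502.1 214.4  68. ]
count_top [328.4 196.2] 0.61 [503.6 169.9  68. ]
cal_hole [385.  138.2] 0.85 [549.2 120.2  62. ]
[ 1.  -2.7  5.1]
```

```bash
python3 -m pendant '[0.5,-0.9,1,0,0,0,1, 0.5,-0.9,1,0,0,0,1, 0,-0.9,1,0,0,0,1, 0,0,1,0,0,0,1, 0,0,0.9,0,0,0,1, 0,0,0,0,0,0,1, 0,0,0,0,0,0,1]'
python3 -m pendant '[0,0,0.2,0,0,0,1, 0,0,0.15,0,0,0,1, 0,0,0,0,0,0,1]'
```

```text
time: 4.9
tool_pos: [506.1, 260.4, 80.1]
tcp_rot: [3.141, 0.0, -0.048]
contact_force: [0.7, -0.2, 0.6]
grip_width: 0.3
finger_force: 0.0
time: 5.2
tool_pos: [505.9, 260.5, 69.4]
tcp_rot: [-3.141, -0.0, -0.048]
contact_force: [0.3, 0.6, 0.5]
grip_width: 0.2
finger_force: 0.0
```

```bash
python3 -m pendant '[0,0,0.1,0,0,0,1, 0,0,0.07,0,0,0,1, 0,0,0,0,0,0,1]'
```

```text
time: 5.5
tool_pos: [506.2, 260.7, 64.4]
tcp_rot: [-3.141, -0.001, -0.047]
contact_force: [0.9, -0.8, 3.6]
grip_width: 0.5
finger_force: 1.7
```

```bash
python3 -m pendant '[0,0,0.04,0,0,0,1, 0,0,0,0,0,0,1]'
python3 -m pendant '[0,0,-1,0,0,0,1, 0,0,0,0,0,0,1, 0,0.9,0,0,0,0,1, 0,1,0,0,0,0,1, 0,1,0,0,0,0,1, 0,1,0,0,0,0,1, 0,0.95,0,0,0,0,1, 0,0,0.3,0,0,0,1, 0,0,0,0,0,0,1]'
```

```text
time: 5.7
tool_pos: [506.3, 260.7, 64.1]
tcp_rot: [-3.141, -0.001, -0.047]
contact_force: [-0.7, -1.5, 9.9]
grip_width: 0.4
finger_force: 4.9
time: 6.6
tool_pos: [498.1, 114.9, 82.6]
tcp_rot: [3.141, 0.002, -0.049]
contact_force: [-0.0, 0.7, -0.0]
grip_width: 0.3
finger_force: 0.0
```

Run:
```python
from h import *
np.set_printoptions(precision=1,suppress=True)
capture('wrist'); t,r=tool(); print(t)
for n,z in (('power_top',68),('tare_top',68),('count_top',68),('cal_hole',62)):
    for q in pinpoint('wrist',n)[:1]: print(n,np.round(q['location'],1),round(q['score'],2),at_z('wrist',q['location'],z))
```

```text
[498.3 115.6  83. ]
power_top [ 37.2 307.3] 0.75 [502.5 262.7  68. ]
tare_top [315.4 302.1] 0.83 [498.6 117.2  68. ]
count_top [211.3 302. ] 0.95 [501.2 171.6  68. ]
cal_hole [301.9 202.1] 0.63 [550.4 121.4  62. ]
```

Power key bottomed at 9.9 N. The tare key is directly below the fingers.

```bash
python3 -m pendant '[0,0,0.3,0,0,0,1, 0,0,0.2,0,0,0,1, 0,0,0.1,0,0,0,1, 0,0,0.03,0,0,0,1, 0,0,0,0,0,0,1]'
```

```text
time: 7.35
tool_pos: [498.7, 115.5, 65.0]
tcp_rot: [-3.141, 0.001, -0.047]
contact_force: [-1.2, 2.3, 3.4]
grip_width: -0.1
finger_force: 1.6
```

```bash
python3 -m pendant '[0,0,0.05,0,0,0,1, 0,0,0,0,0,0,1]'
python3 -m pendant '[0,0,-1,0,0,0,1, 0,0,-1,0,0,-1,1, 0,0,-1,0,0,-1,1, 0,0,-1,0,0,-1,1, 0,0,-1,0,0,-1,1, 0,0,-1,0,0,-1,1, 0,0,0,0,0,-1,1, 0,0,0,0,0,-1,1, 0,0,0,0,0,-1,1, 0,0,0,0,0,-1,1, 0,0,0,0,0,-1,1, 0,0,0,0,0,-1,1]'
python3 -m pendant '[0,0,0,0,0,-1,1, 0,0,0,0,0,-1,1, 0,0,0,0,0,-1,1, 0,0,0,0,0,-1,1, 0,0,0,0,0,-1,1, 0,0,0,0,0,-1,1, 0,0,0,0,0,-1,1, 0,0,0,0,0,-1,1, 0,0,0,0,0,-1,1, 0,0,0,0,0,-1,1, 0,0,0,0,0,-1,1, 0,0,0,0,0,-1,1]'
python3 - <<'E'
from h import *
np.set_printoptions(precision=1,suppress=True)
t,r=tool(); print(togo([620,-200,250])); print(get_obs()['joint_positions'])
E
```

```text
time: 7.55
tool_pos: [498.9, 115.4, 64.2]
tcp_rot: [-3.141, -0.0, -0.047]
contact_force: [-2.8, 1.6, 8.1]
grip_width: 0.4
finger_force: 3.7
time: 8.75
tool_pos: [499.0, 114.9, 243.4]
tcp_rot: [3.141, 0.0, 0.723]
contact_force: [0.9, 0.1, 0.1]
grip_width: 0.4
finger_force: 0.0
time: 9.95
tool_pos: [499.0, 114.9, 243.3]
tcp_rot: [3.142, 0.001, 1.561]
contact_force: [0.1, 0.5, 0.5]
grip_width: 0.3
finger_force: 0.0
[-10.5   4.1  -0.2]
[ 0.1  0.3  1.5 -0.   1.3  0.1]
```

```bash
python3 -m pendant '[-1,0.4,0,0,0,0,-1, -1,0.4,0,0,0,0,-1, -1,0.4,0,0,0,0,-1, -1,0.4,0,0,0,0,-1, -1,0.4,0,0,0,0,-1, -1,0.4,0,0,0,0,-1, -1,0.4,0,0,0,0,-1, -1,0.4,0,0,0,0,-1, -1,0.4,0,0,0,0,-1, -0.5,0.4,0,0,0,-1,-1, 0,0,0,0,0,-1,-1, 0,0,0,0,0,-1,-1]'
python3 - <<'E'
from h import *
np.set_printoptions(precision=1,suppress=True)
capture('wrist'); save('wrist','w2.png'); t,r=tool(); print(t)
for n,z in (('slim_pusher_center',137.5),('stub_pusher',105),('thick_pusher',105),('rack',0)):
    for q in pinpoint('wrist',n)[:2]: print(n,np.round(q['location'],1),round(q['score'],2),at_z('wrist',q['location'],z))
for q in regions_of('wrist','slim_pusher_center')[:2]:
    v,u=np.where(q['pixels']); print('mask',q['location'],q['score'],u.min(),u.max(),v.min(),v.max())
print(camera_model('wrist')['pose'])
E
```

```text
time: 11.15
tool_pos: [615.4, -172.4, 242.7]
tcp_rot: [-3.141, 0.0, 1.769]
contact_force: [-0.6, 0.1, 0.1]
grip_width: 90.2
finger_force: 0.0
[ 615.3 -171.7  243. ]
stub_pusher [314.9 140.6] 0.7 [596.3 -95.5 105. ]
thick_pusher [323.8 223.9] 0.97 [ 616.2 -159.1  105. ]
thick_pusher [328.3 310.6] 0.32 [ 635.9 -236.8  105. ]
rack [321.1 203.6] 0.62 [ 615.  -161.5    0. ]
rack [508.8  58.6] 0.53 [768.6  15.9   0. ]
mask [327.4, 312.0] 0.74 317 341 287 341
[[  1.   -0.2  -0.1 598.6]
 [  0.2   0.9   0.3 -90.1]
 [ -0.   -0.3   1.  400.8]
 [  0.    0.    0.    1. ]]
```

View pics/w2.png

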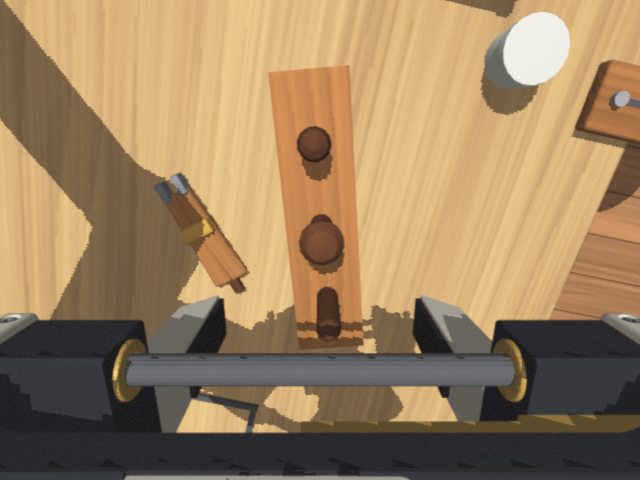

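The view shows the stub at (314,143), the thick head at (322,242) and the slim handle spanning (328,287)–(328,341), all between the open fingers' line.

Run:
```python
from h import *
np.set_printoptions(precision=2,suppress=True)
print(at_z('wrist',[327.5,311],137.5),at_z('wrist',[327.5,330],170),at_z('wrist',[327,291],107),)
p=at_z('wrist',[327.5,311],137.5); p[2]=128
print(togo(p))
```

```text
[ 631.39 -221.06  137.5 ] [ 630.37 -219.66  170.  ] [ 630.84 -217.24  107.  ]
[-1.74  0.2   3.85]
```

```bash
python3 -m pendant '[-0.87,0.1,0,0,0,0,-1, -0.87,0.1,0,0,0,0,-1, 0,0,1,0,0,0,-1, 0,0,1,0,0,0,-1, 0,0,1,0,0,0,-1, 0,0,0.8,0,0,0,-1, 0,0,0,0,0,0,-1]'
python3 - <<'E'
from h import *
save('wrist','w3.png'); print(tool()[0])
E
```

```text
time: 12.2
tool_pos: [629.5, -220.2, 125.6]
tcp_rot: [-3.136, -0.004, 1.767]
contact_force: [-0.8, 0.8, -0.9]
grip_width: 92.0
finger_force: 0.0
[ 630.7143684  -220.73254825  128.23328649]
```

View pics/w3.png

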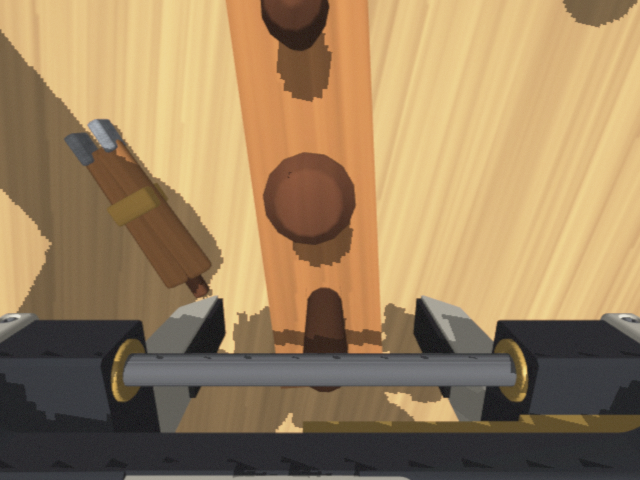

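The slim handle stands between the fingers, columns 305–346 against the gripper centre at about 320. I'll close the fingers and lift.

```bash
python3 -m pendant '[0,0,0,0,0,0,0, 0,0,0,0,0,0,0.6, 0,0,0,0,0,0,1, 0,0,0,0,0,0,1, 0,0,0,0,0,0,1, 0,0,0,0,0,0,1, 0,0,0,0,0,0,1]'
```

```text
time: 12.95
tool_pos: [631.5, -221.2, 129.6]
tcp_rot: [3.142, 0.0, 1.768]
contact_force: [-0.4, 0.4, -0.8]
grip_width: 40.3
finger_force: 0.0
```

```bash
python3 -m pendant '[0,0,0,0,0,0,1, 0,0,0,0,0,0,1, 0,0,0,0,0,0,1, 0,0,0,0,0,0,1]'
```

```text
time: 13.35
tool_pos: [631.5, -221.2, 129.5]
tcp_rot: [-3.142, 0.0, 1.768]
contact_force: [-0.6, -0.0, 0.4]
grip_width: 18.0
finger_force: 30.0
```

```bash
python3 -m pendant '[0,0,-0.5,0,0,0,1, 0,0,-1,0,0,0,1, 0,0,-1,0,0,0,1, 0,0,-1,0,0,0,1, 0,0,-1,0,0,0,1, 0,0,-0.7,0,0,0,1, 0,-1,0,0,0,0,1, 0,-1,0,0,0,0,1, 0,0,0,0,0,0,1]'
python3 - <<'E'
from h import *
save('scene','s2.png'); print(togo([549.5,118.5,215]))
E
```

```text
time: 14.25
tool_pos: [569.9, -233.4, 286.0]
tcp_rot: [-3.14, -0.0, 1.766]
contact_force: [0.9, -0.3, -0.9]
grip_width: 18.6
finger_force: 30.0
[11.64  1.56  2.37]
```

View pics/s2.png

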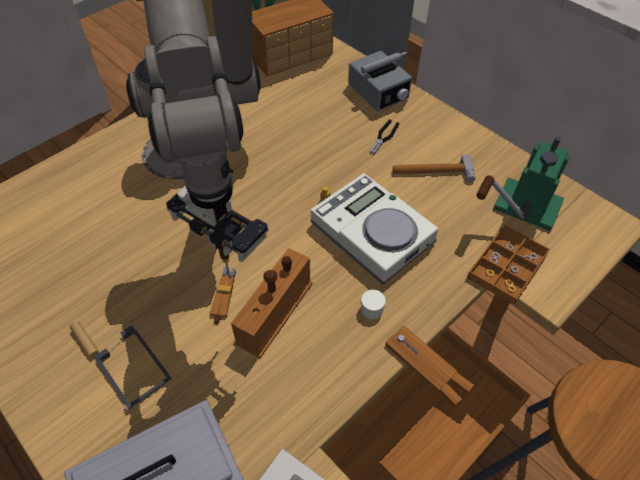

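The slim pusher hangs from the gripper at about (224,258), and the rack's other two tools are undisturbed. I'll move above the hole.

```bash
python3 -m pendant '[0.97,0.13,0,0,0,0,1, 0.97,0.13,0,0,0,0,1, 0.97,0.13,0,0,0,0,1, 0.97,0.13,0,0,0,0,1, 0.97,0.13,0,0,0,0,1, 0.97,0.13,0,0,0,0,1, 0.97,0.13,0,0,0,0,1, 0.97,0.13,0,0,0,0,1, 0.97,0.13,0,0,0,0,1, 0.97,0.13,0.3,0,0,0,1, 0.97,0.13,0.6,0,0,0,1, 0.97,0.13,0.8,0,0,0,1]'
python3 -m pendant '[0,0,0.6,0,0,0,1, 0,0,0,0,0,0,1, 0,0,0,0,0,0,1]'
python3 - <<'E'
from h import *
np.set_printoptions(precision=1,suppress=True)
im=save('wrist','w4.png'); t,r=tool(); print(t,get_obs()['tcp_rot'])
tz=t[2]-104.5
for n,z in (('cal_hole',62),('slim_pusher_tip',tz),('tare_top',68),('count_top',68),('power_top',68),('unit_top',68)):
    for q in pinpoint('wrist',n)[:1]: print(n,np.round(q['location'],1),round(q['score'],2),at_z('wrist',q['location'],z))
E
```

```text
time: 15.5
tool_pos: [551.4, 120.7, 234.8]
tcp_rot: [3.138, 0.0, 1.768]
contact_force: [0.4, -0.1, -1.1]
grip_width: 18.2
finger_force: 30.0
time: 15.8
tool_pos: [550.8, 118.9, 216.7]
tcp_rot: [3.141, 0.0, 1.768]
contact_force: [0.2, -0.7, -0.5]
grip_width: 18.6
finger_force: 30.0
[551.2 118.6 217.4] [3.1 0.  1.8]
cal_hole [318.6 233.6] 0.7 [550.7 116.9  62. ]
slim_pusher_tip [318.6 252.9] 0.66 [550.9 115.4 112.9]
tare_top [263.1 229.5] 0.97 [502.2 112.7  68. ]
count_top [273.5 163.7] 0.53 [502.1 169.5  68. ]
power_top [297.5  41.2] 0.82 [505.5 261.   68. ]
unit_top [283.6 110.8] 0.63 [503.2 211.1  68. ]
```

View pics/w4.png

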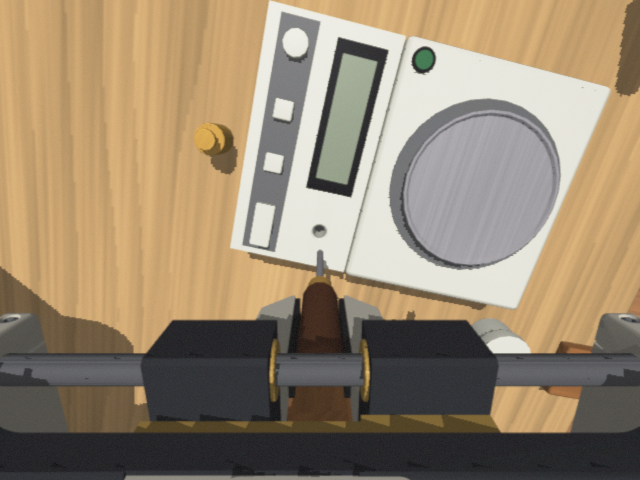

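The hole is at (319,231) and the tip at (320,252), so they are laterally aligned. I'll go down to just above the panel and look again.

```bash
python3 -m pendant '[0,0,0.8,0,0,0,1, 0,0,0.6,0,0,0,1, 0,0,0,0,0,0,1, 0,0,0,0,0,0,1]'
python3 - <<'E'
from h import *
np.set_printoptions(precision=1,suppress=True)
im=capture('wrist'); t,r=tool(); print(t)
tz=t[2]-104.5
for n,z in (('cal_hole',62),('slim_pusher_tip',tz),('tare_top',68)):
    for q in pinpoint('wrist',n)[:1]: print(n,np.round(q['location'],1),round(q['score'],2),at_z('wrist',q['location'],z))
c=im[160:310,220:420]; cv2.imwrite('pics/w5.png',cv2.resize(c,(800,600),interpolation=cv2.INTER_CUBIC)[:,:,::-1])
E
```

```text
time: 16.55
tool_pos: [550.4, 118.6, 175.0]
tcp_rot: [3.141, 0.0, 1.768]
contact_force: [0.6, -0.2, -0.2]
grip_width: 18.6
finger_force: 30.0
[550.8 118.6 175.6]
cal_hole [320.1 245.4] 0.64 [551.2 119.2  62. ]
slim_pusher_tip [318.7 252.6] 0.88 [550.6 116.1  71.1]
tare_top [254.5 239.4] 0.7 [501.1 116.   68. ]
```

View pics/w5.png

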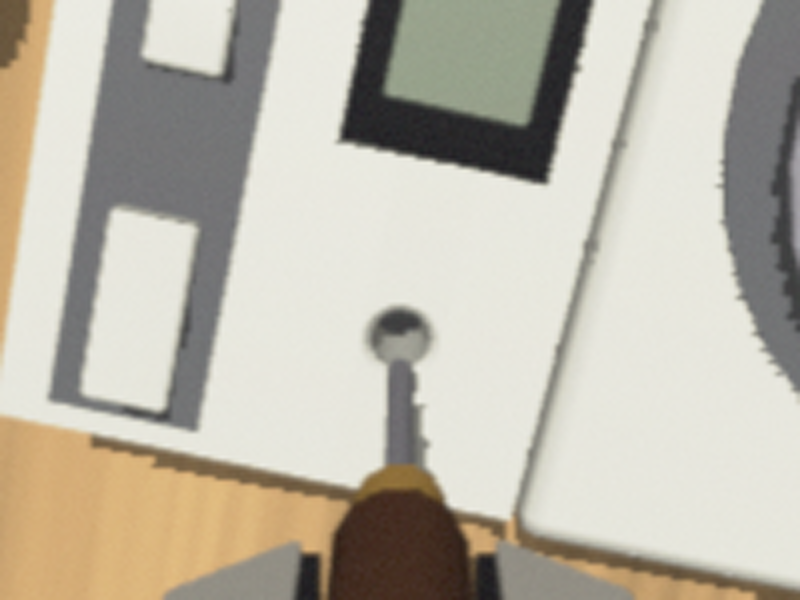

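The hole centre is at (319.8,244.2) and the tip at (320,251). That leaves the tip about 2.5 mm short along tool x, so I'll correct and then enter slowly.

```bash
python3 -m pendant '[0.09,0,0,0,0,0,1, 0,0,0.2,0,0,0,1, 0,0,0.1,0,0,0,1, 0,0,0.1,0,0,0,1, 0,0,0.1,0,0,0,1, 0,0,0,0,0,0,1]'
python3 - <<'E'
from h import *
np.set_printoptions(precision=1,suppress=True)
im=capture('wrist'); t,r=tool(); print(t)
c=im[160:310,220:420]; cv2.imwrite('pics/w6.png',cv2.resize(c,(800,600),interpolation=cv2.INTER_CUBIC)[:,:,::-1])
E
```

```text
time: 17.35
tool_pos: [549.4, 121.3, 158.9]
tcp_rot: [-3.14, -0.0, 1.768]
contact_force: [0.3, 0.3, -0.8]
grip_width: 18.0
finger_force: 30.0
[549.5 121.3 159.2]
```

View pics/w6.png

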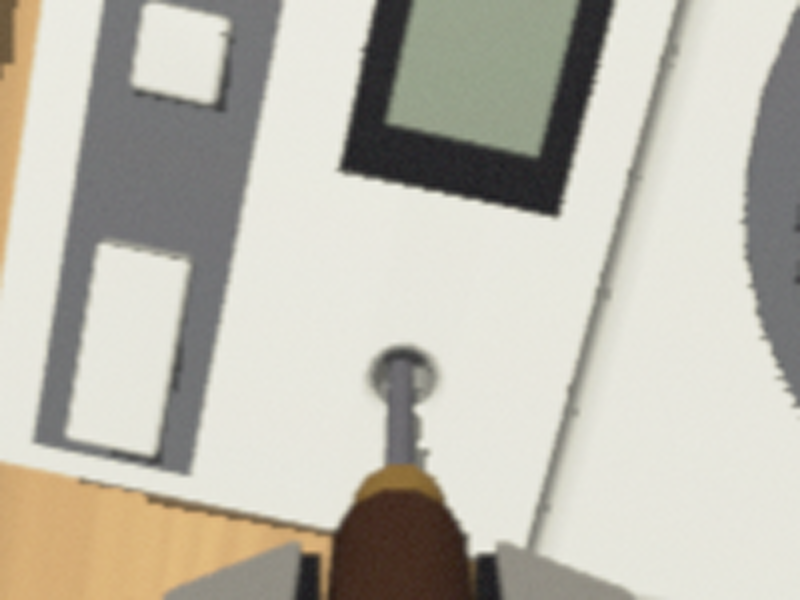

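The shank is inside the hole, with the hole centre at crop (403,375) and the shank at column 400. I'll continue down.

```bash
python3 -m pendant '[0,0,0.2,0,0,0,1, 0,0,0.2,0,0,0,1, 0,0,0.1,0,0,0,1, 0,0,0,0,0,0,1, 0,0,0,0,0,0,1]'
python3 -m pendant '[0,0,0.1,0,0,0,1, 0,0,0,0,0,0,1, 0,0,0,0,0,0,1]'
```

```text
time: 17.9
tool_pos: [549.6, 121.3, 144.5]
tcp_rot: [-3.141, 0.0, 1.768]
contact_force: [0.1, -0.2, -1.0]
grip_width: 18.4
finger_force: 30.0
time: 18.2
tool_pos: [549.9, 121.4, 141.7]
tcp_rot: [3.141, 0.0, 1.768]
contact_force: [-0.3, 0.9, 1.7]
grip_width: 18.6
finger_force: 30.0
```

```bash
python3 -m pendant '[0,0,0.1,0,0,0,1, 0,0,0,0,0,0,1, 0,0,0,0,0,0,1]'
python3 -m pendant '[0,0,0.05,0,0,0,1, 0,0,0,0,0,0,1, 0,0,0,0,0,0,1]'
```

```text
time: 18.5
tool_pos: [550.0, 121.3, 139.1]
tcp_rot: [3.14, 0.0, 1.768]
contact_force: [-0.5, -0.1, 6.0]
grip_width: 18.4
finger_force: 30.0
time: 18.8
tool_pos: [550.3, 121.4, 138.7]
tcp_rot: [3.139, 0.0, 1.768]
contact_force: [-1.7, -0.1, 13.4]
grip_width: 18.4
finger_force: 30.0
```

```bash
python3 -m pendant '[0,0,0,0,0,0,1, 0,0,0,0,0,0,1, 0,0,0,0,0,0,1, 0,0,0,0,0,0,1, 0,0,0,0,0,0,1]' && python3 -c "from plant import *; print(close_job())"
```

```text
time: 19.3
tool_pos: [550.3, 121.4, 138.7]
tcp_rot: [3.139, 0.0, 1.768]
contact_force: [-2.1, -0.1, 12.4]
grip_width: 18.4
finger_force: 30.0
the job is handed in; nothing more can be done
None
```

I pressed and released the power key, then the tare key, and handed the job in at 19.3 s with the slim pusher gripped at 30 N and holding the calibration button down at about 12 N. That is well past the 3.5 N for full travel, but `close_job()` returned no verdict.

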